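# Open the fruit press with its lift-off crank

### The job

Open the fruit press so that its cage can be slid out and filled with lemons: take the crank from the chopping board, fit it fully home on the square end of the press screw and let go of it, then take it by its wooden knob and wind the plate up to its stop. Then lift the crank off, so that nobody knocks the plate down again, and set it gently back down on the chopping board, wholly on it. Leave the lemons and the other things where they are.

Things in the scene. Friction and masses are not known exactly. Their poses are not given: they have to be found in the camera images.
- crank: Loose steel crank, 0.2 kg. Origin: mouth of its square socket, open to -z: 18.4 mm wide, 22.5 deep, sides along x and y, 1.2 mm play all round: on the square it turns idle 9 deg each way and sags up to 8 deg. Hub: 32 mm square block, z 0 to 34, grip its two y faces. Arm along +x: 14 wide, z 24 to 32, out to x 89. Wooden knob at x 80. Lies knob up, leaning 18 deg on hub edge and arm end.
- knob_grip (a point): Point to grip on the crank's knob: on the knob's axis at crank x 80, z 55 mm. The knob, 23 mm thick and round, spans crank z 35 to 77 and spins freely on its pin, so a gripper can carry it round without turning.
- press_plate (a joint): Height of the press plate (round, wooden, in a slatted steel cage) in m: 0 lowest, 0.030 at its upper stop; starts 0 to 0.009. The screw lifts it 0.020 a turn, counter-clockwise from above, and screw, square and crank rise with it. Stiff: about 0.2 N m, so 3 N at the knob; it stays where left. The stop is hard and is felt as a sudden force.
- shaft_seat (a point): Centre of the screw's round shoulder (30 mm), where the hub's underside sits when home. From it the steel square, 16 mm wide, stands up 22 mm, the top 4 mm tapered to 11.6. The angle of the square is not given and varies (90 deg period): feel for it; nearer the right angle the socket sinks deeper on the taper before it jams. Axes: the press's, z up. Bridge 9 mm or more lower. The press is fixed.
- chopping_board: Fixed wooden board, 230 (x) by 340 (y) by 22 mm; origin at the centre of its underside. Lemons lie on its far half (+x); the near half (-x) is free for the crank.
- lemon_1: Loose lemon, 66x59x55 mm, on the board's far left; origin under its middle. It rolls if touched.
- lemon_2: Loose lemon, 57x71x55 mm, on the board's far right; origin under its middle. It rolls if touched.
- salt_shaker: Loose salt shaker, 44 mm thick, 90 tall, behind the press; origin under its middle.
- kitchen_timer: Loose round kitchen timer, 71 mm wide, 58 tall, behind the board; origin under its middle.
- dip_bowl: Loose white bowl, 115 mm wide, 56 tall, right of the board; origin under its middle.

How it is judged:
On the way, in this order (a step that is already met when the one before it is completed fails the run):
1. the crank sits fully home on the square, the plate still down, and the fingers have let go of it (horizontal distance between crank and shaft_seat below 0.004 m and z of crank in the frame of shaft_seat between -0.004 and 0.004 m and angle between crank's own z axis and vertical below 0.2 rad and value of joint press_plate below 0.02 m and contact force between the fingers and crank below 0.05 N), for 0.2 s.
2. with the fingers on the knob, the seated crank has wound the plate up to its stop (value of joint press_plate above 0.0285 m and contact force between the fingers and crank_knob above 0.3 N and horizontal distance between crank and shaft_seat below 0.005 m and z of crank in the frame of shaft_seat below 0.012 m), for 0.1 s.
3. the crank is lifted clear of the square (z of crank in the frame of shaft_seat above 0.03 m), for 0.1 s.
4. the crank touches down on the board while the fingers still hold it (contact force between crank and chopping_board above 0.3 N and contact force between the fingers and crank above 0.3 N), for 0.05 s.
At the end, for the whole second after the job is handed in: the plate is still within 2 mm of its upper stop; the crank is off the press and rests, still and released, on the chopping board, with its hub centre and its knob both inside the board's outline (value of joint press_plate above 0.028 m and x of crank in the frame of chopping_board between -0.115 and 0.115 m and y of crank in the frame of chopping_board between -0.17 and 0.17 m and x of knob_grip in the frame of chopping_board between -0.115 and 0.115 m and y of knob_grip in the frame of chopping_board between -0.17 and 0.17 m and contact force between crank and chopping_board above 0.3 N and contact force between the fingers and crank below 0.05 N and height (world z) of crank between 0.015 and 0.11 m and linear speed of crank below 0.02 m/s); the robot touches nothing.
It fails at once if a lemon is pushed more than 3 cm (distance of lemon_1 from where it was at the start of the episode above 0.03 m).
It fails at once if a lemon is pushed more than 3 cm (distance of lemon_2 from where it was at the start of the episode above 0.03 m).
It fails at once if the salt shaker is pushed more than 3 cm (distance of salt_shaker from where it was at the start of the episode above 0.03 m).
It fails at once if the timer is pushed more than 3 cm (distance of kitchen_timer from where it was at the start of the episode above 0.03 m).
It fails at once if the bowl is pushed more than 3 cm (distance of dip_bowl from where it was at the start of the episode above 0.03 m).
It also fails if it takes over 72 s, if anything falls off the work surface, if the arm or the gripper's body presses on something with over 40 N, if the wrist force passes 120 N, or if a joint passes its speed limit or range.

### The arm

A 6-joint arm with a two-finger parallel gripper is mounted at the origin on a cart in front of the work surface, level with it; the furniture and walls round the work are solid. World frame = base frame: x ahead of the robot, y to its left, z up, the work surface at z = 0. Lengths are in m, angles in rad, forces in N, time in s.
With the tool pointing down it reaches from about 0.375 to 0.925 m from the base axis. Payload 5.7 kg.
Tool frame: the origin (TCP) lies midway between the tips of the shut fingers; the grasp point (between the pads) lies 19 mm behind it; z points along the fingers, y is the line along which they close (so a half turn about z gives the same grasp; the last joint's range is limited). The gripper opens to 85 mm and grips with 20 to 120 N. Pads are 22 mm wide; open, the fingers measure 114 mm over their backs; the gripper's body (76 mm by 85 mm) begins 54 mm behind the grasp point. The pads swing forward as they close: fully open they stand 13 mm farther back than shut.
Start: joints at [-1.385, 0.359, 1.51, -0, 1.272, -0.115], TCP at [0.178, -0.573, 0.231] pointing down, gripper open.
Joint ranges: [-2.97, 2.97], [-1.01, 2.36], [0.21, 2.38], [-0.96, 4.11], [0.2, 2.71], [-2.98, 2.98]. Speed limits (rad/s): [2.39, 2.39, 3.14, 3.14, 3.14, 3.14].

### API

Orientations are given as a unit quaternion [x, y, z, w].
In Python, from bench import movep, move_straight, move_j, gripper_to, pause, solve_ik, observe, camera, MotionError, job_done, masks_of, place_of gives the robot as it stands. The module is installed in compiled form; this text tells all that it offers. Calls block until the motion is done:
- movep(position, orientation): joint-space move of the TCP to a pose.
- move_straight(position, rot=None, speed=0.15): straight line of the TCP; rot=None keeps the orientation; speed is the mean speed in m/s.
- move_j(angles): joint-space move.
- gripper_to(opening, grip_force=None): finger opening in m; grip_force is the grip in N (None keeps the last); returns when the fingers have stopped.
- pause(seconds).
- solve_ik(position, orientation): joint angles nearest the present ones, or None.
- observe(): the state.
- camera(name): name is "scene" or "top"; returns a dict with "frame" (480x640x3 uint8, blue, green, red), "range_z" (480x640 float32, m along the optical axis (not along the pixel's ray), 0 where there is no reading), "K" (3x3 intrinsics, pixels), "dist" ([k1, k2, p1, p2, k3] as OpenCV has them; the pictures are not rectified), "R" (3x3) and "t" (3): a world point X has camera coordinates R X + t. Camera axes: x right, y down, z forward; pixel columns grow to the right and rows downward; lengths in m; the calibration is good to about 2 mm. A picture is of the moment at which its call begins.
A pose or a line that the arm cannot do raises MotionError and nothing moves.
- job_done(): hands the job in; it is judged then, once.
Trained networks look in a picture, given as the dict that the camera call returned (one of the last four; its "shot" number tells which), for a name from the list of things; names that differ only in an ending like _2 or _b are one class to them, and where a whole thing is asked for, a point or a joint stands for the part that bears it (a point fixed in the world has none). Each returns a list of dicts, best first, with "p" (0 to 1); they miss things now and then, are a little off and sometimes report something else, mostly with a low value. They report only what shows in the picture. A call takes as long as a camera call.
- masks_of(picture, name): "pixels" (480x640 bool, what is visible of it) and "point" ([column, row] in pixels, amid what is visible of it).
- place_of(picture, name): "point" ([column, row] in pixels: a listed point, or the origin of a listed thing).
The state is a dict: "clock": time; "q": joint angles; "joint_velocities": joint speeds; "joint_torque": joint torques, N m; "eef_pos": TCP position; "eef_rot": TCP orientation; "wrist_force": force on the tool from outside, world axes, zero at the start; "torque": the same for the moment, N m; "gripper_width": finger opening in m; "grasp_force": force on a finger pad.
Only numpy, scipy, OpenCV 4.12 (cv2) and the standard library are available. Lean on these libraries where they do the work, as an engineer would, in place of code of your own. Each camera call takes 0.05 s, during which the arm holds its last target. There are 200 camera calls.

## Working session

There is one attempt and no reset: what is moved stays moved. The work goes in short steps, each a Python script; the robot and the scene stay as the last script left them, time stands still between calls to the robot, and variables do not carry over. Pictures are saved under pics/ and viewed, at most 10 in all, crops included, and the job is handed in when it is done.

```bash
mkdir -p pics; ls; cat > h.py <<'E'
import numpy as np, cv2
from bench import *
from scipy.spatial.transform import Rotation as Ro
def ray(c,px):
    u=cv2.undistortPoints(np.array([[px]],float),c["K"],np.array(c["dist"]))[0,0]
    return np.array([u[0],u[1],1.0])
def world(c,px,d):
    return c["R"].T@(ray(c,px)*d-np.array(c["t"]))
def atz(c,px,z):
    C=-c["R"].T@np.array(c["t"]); d=c["R"].T@ray(c,px); return C+d*(z-C[2])/d[2]
def cloud(c,m):
    v,u=np.nonzero(m&(c["range_z"]>0)); d=c["range_z"][v,u].astype(float)
    n=cv2.undistortPoints(np.stack([u,v],1).astype(float)[:,None],c["K"],np.array(c["dist"]))[:,0]
    P=np.c_[n*d[:,None],d]; return (P-np.array(c["t"]))@c["R"]
E
python3 - <<'E'
from h import *
for n in ["scene","top"]:
    c=camera(n); cv2.imwrite(f"pics/{n}0.png",c["frame"])
    print(n,c["K"].tolist(),(-c["R"].T@np.array(c["t"])).round(3))
    for k in ["crank","knob_grip","shaft_seat","chopping_board","press_plate","lemon_1","salt_shaker","kitchen_timer","dip_bowl"]:
        try: r=place_of(c,k)
        except Exception as e: r=[];print(k,e)
        for x in r[:2]:
            p=x["point"]; print(k,round(x["p"],2),np.round(p,1),"z0",atz(c,p,0).round(3))
    for k in ["crank","lemon_1","salt_shaker","kitchen_timer","dip_bowl","chopping_board","press_plate"]:
        for x in masks_of(c,k)[:2]:
            P=cloud(c,x["pixels"]); 
            if len(P): print("mask",k,round(x["p"],2),np.percentile(P,3,0).round(3),np.percentile(P,97,0).round(3))
print(observe()["clock"])
E
```

```text
pics
scene [[469.05123061208207, 0.0, 324.94283147650657], [0.0, 469.05123061208207, 252.61627789942867], [0.0, 0.0, 1.0]] [ 0.104 -1.026  0.545]
crank 0.72 [309.  306.4] z0 [ 0.534 -0.228  0.   ]
knob_grip 0.81 [332.8 311.3] z0 [ 0.571 -0.271  0.   ]
knob_grip 0.26 [409.4 384.9] z0 [ 0.566 -0.543  0.   ]
shaft_seat 0.8 [267.4 201. ] z0 [0.748 0.5   0.   ]
shaft_seat 0.31 [369.2 320.4] z0 [ 0.622 -0.338  0.   ]
chopping_board 0.79 [318.7 311.7] z0 [ 0.543 -0.258  0.   ]
press_plate it knows: chopping_board, crank, dip_bowl, kitchen_timer, knob_grip, lemon, salt_shaker, shaft_seat
lemon_1 0.64 [370.3 318.2] z0 [ 0.629 -0.332  0.   ]
lemon_1 0.63 [338.3 285.5] z0 [ 0.644 -0.174  0.   ]
salt_shaker 0.94 [319.6 242.8] z0 [0.731 0.076 0.   ]
salt_shaker 0.42 [266.8 203.6] z0 [0.735 0.474 0.   ]
kitchen_timer 0.77 [399.9 293. ] z0 [ 0.756 -0.273  0.   ]
dip_bowl 0.63 [411.9 381.9] z0 [ 0.575 -0.539  0.   ]
mask crank 0.69 [ 0.495 -0.366  0.022] [ 0.527 -0.254  0.076]
mask lemon_1 0.89 [ 0.567 -0.4    0.035] [ 0.618 -0.353  0.077]
mask lemon_1 0.75 [ 0.587 -0.241  0.032] [ 0.646 -0.196  0.0
[... 1199 characters left out ...]
 0.34 [472.9 245.9] z0 [ 0.57  -0.539  0.   ]
dip_bowl 0.94 [472.7 248.2] z0 [ 0.565 -0.539  0.   ]
mask lemon_1 0.92 [ 0.59  -0.238  0.024] [ 0.648 -0.19   0.078]
mask lemon_1 0.88 [ 0.572 -0.396  0.053] [ 0.625 -0.344  0.078]
mask salt_shaker 0.82 [0.709 0.047 0.003] [0.747 0.081 0.091]
mask salt_shaker 0.16 [ 0.499 -0.362  0.033] [ 0.527 -0.249  0.076]
mask kitchen_timer 0.76 [ 0.711 -0.316  0.007] [ 0.771 -0.254  0.06 ]
mask dip_bowl 0.85 [ 0.518 -0.592  0.003] [ 0.619 -0.491  0.057]
mask chopping_board 0.74 [ 0.499 -0.362  0.022] [ 0.528 -0.248  0.075]
mask chopping_board 0.72 [ 0.431 -0.432  0.015] [ 0.652 -0.111  0.026]
mask press_plate 0.92 [0.52  0.02  0.053] [0.595 0.084 0.173]
1.6
```

View pics/scene0.png

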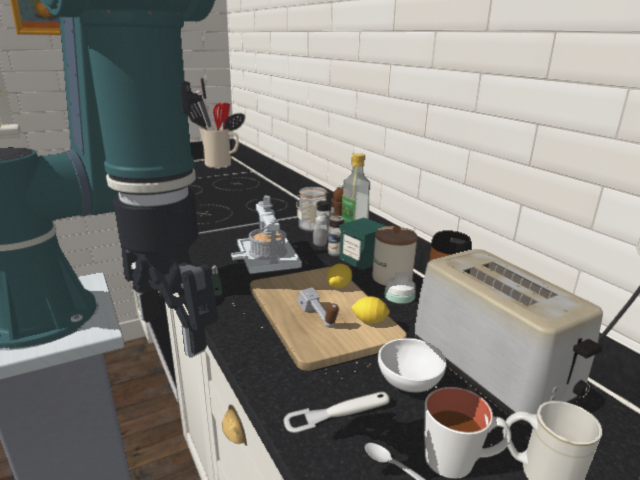

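View pics/top0.png

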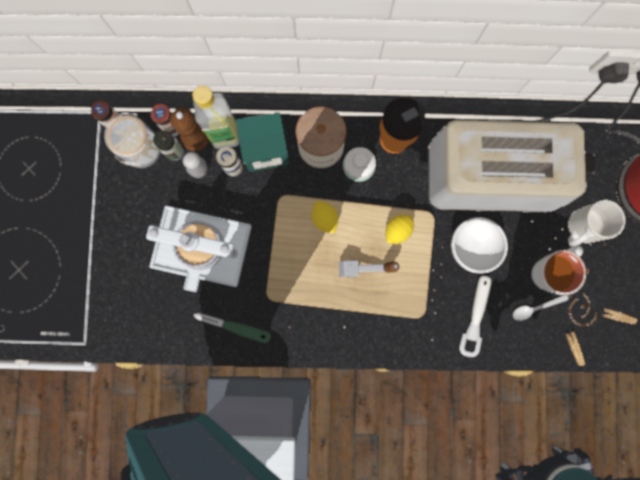

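```bash
python3 - <<'E'
from h import *
for n in ["scene","top"]:
    c=camera(n)
    f=np.ones((480,640),bool)
    P=cloud(c,f)
    s=(P[:,0]>.45)&(P[:,0]<.67)&(P[:,1]>-.02)&(P[:,1]<.14)&(P[:,2]>.1)&(P[:,2]<.25); Q=P[s]
    h,e=np.histogram(Q[:,2],np.arange(.1,.25,.004)); print(n,[(round(b,3),int(a)) for a,b in zip(h,e) if a])
    for lo,hi in [(.13,.145),(.145,.155),(.155,.16),(.16,.165),(.165,.172),(.172,.185)]:
        q=Q[(Q[:,2]>lo)&(Q[:,2]<hi)]
        if len(q): print(lo,hi,len(q),q.min(0).round(3),q.max(0).round(3),q.mean(0).round(4))
    b=(P[:,0]>.4)&(P[:,0]<.54)&(P[:,1]>-.46)&(P[:,1]<-.1)&(P[:,2]>.03)&(P[:,2]<.2); B=P[b]
    kn=B[B[:,2]>.066]; print("crank all",len(B),B.min(0).round(3),B.max(0).round(3),"knob",kn.min(0).round(3),kn.max(0).round(3),kn.mean(0).round(4))
    hb=B[(B[:,1]>-.30)]; print("hub",hb.min(0).round(3),hb.max(0).round(3))
    if n=="top":
        for p in B[::12]: print(p.round(3),end=";")
E
```

```text
scene [(np.float64(0.1), 2), (np.float64(0.104), 2), (np.float64(0.108), 3), (np.float64(0.112), 9), (np.float64(0.116), 15), (np.float64(0.12), 14), (np.float64(0.124), 44), (np.float64(0.128), 77), (np.float64(0.132), 52), (np.float64(0.136), 23), (np.float64(0.14), 9), (np.float64(0.144), 4), (np.float64(0.148), 16), (np.float64(0.152), 21), (np.float64(0.156), 11), (np.float64(0.16), 8), (np.float64(0.164), 8), (np.float64(0.168), 9), (np.float64(0.172), 14)]
0.13 0.145 105 [ 0.532 -0.02   0.13 ] [0.575 0.126 0.145] [0.5537 0.0525 0.1353]
0.145 0.155 35 [0.542 0.036 0.148] [0.569 0.059 0.155] [0.5528 0.0438 0.1516]
0.155 0.16 14 [0.545 0.041 0.155] [0.564 0.053 0.16 ] [0.5538 0.0463 0.1576]
0.16 0.165 10 [0.549 0.04  0.161] [0.564 0.052 0.165] [0.5545 0.046  0.1626]
0.165 0.172 15 [0.547 0.041 0.165] [0.564 0.052 0.171] [0.5535 0.046  0.1683]
0.172 0.185 14 [0.549 0.04  0.172] [0.564 0.059 0.175] [0.5555 0.0493 0.1737]
crank all 695 [ 0.493 -0.37   0.03 ] [ 0.528 -0.248  0.079] knob [ 0.505 -0.37   0.066] [ 0.527 -0.263  0.079] [ 0.5138 -0.3598  0.073 ]
hub [ 0.493 -0.3    0.03 ]
[... 1668 characters left out ...]
9  0.036];[ 0.517 -0.35   0.07 ];[ 0.514 -0.251  0.045];[ 0.514 -0.275  0.063];[ 0.515 -0.3    0.05 ];[ 0.516 -0.326  0.039];[ 0.515 -0.348  0.068];[ 0.512 -0.251  0.048];[ 0.512 -0.275  0.058];[ 0.513 -0.303  0.045];[ 0.514 -0.329  0.037];[ 0.513 -0.35   0.069];[ 0.51  -0.252  0.055];[ 0.51  -0.277  0.057];[ 0.511 -0.303  0.045];[ 0.512 -0.329  0.036];[ 0.511 -0.35   0.069];[ 0.508 -0.254  0.056];[ 0.508 -0.279  0.057];[ 0.509 -0.305  0.046];[ 0.51  -0.331  0.032];[ 0.509 -0.356  0.072];[ 0.505 -0.263  0.059];[ 0.508 -0.345  0.044];[ 0.504 -0.253  0.05 ];[ 0.504 -0.277  0.056];[ 0.501 -0.26   0.062];[ 0.502 -0.286  0.054];[ 0.499 -0.271  0.061];[ 0.497 -0.255  0.051];[ 0.499 -0.281  0.033];
```

The scene picture shows the press at (266,240), with the crank on the board, hub at (310,300) and knob at (331,313). The top picture shows the press square at about (187,237), the crank hub at (347,269) and its knob at (391,267). Lemons are at (325,217) and (399,229).

```bash
cat >> h.py <<'E'
S=np.array([.5572,.0510,.152])   # seat estimate
BZ=.022
def Rc(yaw,lean=0):   # crank frame: x along yaw, leaned down by lean
    return Ro.from_euler("z",yaw)*Ro.from_euler("y",lean)
def tool(R,flip): # tool z=-crank z
    return R*(Ro.from_euler("x",np.pi) if not flip else Ro.from_euler("x",np.pi)*Ro.from_euler("z",np.pi))
# flip False: tool x=+xc, y=-yc ; flip True: tool x=-xc
GZ=.003  # crank z of TCP when gripping hub
def tcp(O,R,off=GZ): return np.array(O)+R.apply([0,0,off])
def F(): return np.array(observe()["wrist_force"])
E
python3 - <<'E'
from h import *
L=np.arctan(24/73)
O=[.513,-.2605,BZ+.016*np.sin(L)]
for fl in (0,1):
    R=Rc(np.radians(-86.5),L); q=solve_ik(tcp(O,R),tool(R,fl).as_quat()); print(fl,None if q is None else np.round(q,2))
    ok=[]
    for a in range(-180,180,15):
        R=Rc(np.radians(a)); q=solve_ik(tcp(S+[0,0,.03],R),tool(R,fl).as_quat()); ok.append((a,None if q is None else (round(q[0],2),round(q[5],2))))
    print(ok)
o=observe(); print(o["wrist_force"],o["gripper_width"])
c=camera("top"); m=masks_of(c,"chopping_board")
P=cloud(c,np.ones((480,640),bool)); b=(abs(P[:,0]-.46)<.02)&(abs(P[:,1]+.27)<.1); print("board z",np.median(P[b][:,2]), observe()["clock"])
E
```

```text
0 [-0.74  0.67  1.6   0.25  1.12  2.21]
[(-180, (np.float64(-0.03), np.float64(-1.6))), (-165, (np.float64(-0.03), np.float64(-1.86))), (-150, (np.float64(-0.03), np.float64(-2.13))), (-135, (np.float64(-0.03), np.float64(-2.39))), (-120, (np.float64(-0.03), np.float64(-2.65))), (-105, (np.float64(-0.03), np.float64(-2.91))), (-90, None), (-75, (np.float64(-0.03), np.float64(2.85))), (-60, (np.float64(-0.03), np.float64(2.59))), (-45, (np.float64(-0.03), np.float64(2.32))), (-30, (np.float64(-0.03), np.float64(2.06))), (-15, (np.float64(-0.03), np.float64(1.8))), (0, (np.float64(-0.03), np.float64(1.54))), (15, (np.float64(-0.03), np.float64(1.28))), (30, (np.float64(-0.03), np.float64(1.02))), (45, (np.float64(-0.03), np.float64(0.75))), (60, (np.float64(-0.03), np.float64(0.49))), (75, (np.float64(-0.03), np.float64(0.23))), (90, (np.float64(-0.03), np.float64(-0.03))), (105, (np.float64(-0.03), np.float64(-0.29))), (120, (np.float64(-0.03), np.float64(-0.56))), (135, (np.float64(-0.03), np.float64(-0.82))), (150, (np.float64(-0.03), np.float64(-1.08))), (165, (np.float64(-0.03), n
[... 529 characters left out ...]
, (-30, (np.float64(-0.03), np.float64(-1.08))), (-15, (np.float64(-0.03), np.float64(-1.34))), (0, (np.float64(-0.03), np.float64(-1.6))), (15, (np.float64(-0.03), np.float64(-1.86))), (30, (np.float64(-0.03), np.float64(-2.13))), (45, (np.float64(-0.03), np.float64(-2.39))), (60, (np.float64(-0.03), np.float64(-2.65))), (75, (np.float64(-0.03), np.float64(-2.91))), (90, None), (105, (np.float64(-0.03), np.float64(2.85))), (120, (np.float64(-0.03), np.float64(2.59))), (135, (np.float64(-0.03), np.float64(2.32))), (150, (np.float64(-0.03), np.float64(2.06))), (165, (np.float64(-0.03), np.float64(1.8)))]
[-0.9674078   0.62865268  0.06437701] 0.08542939662807716
board z 0.02072424747286048 1.8
```

```bash
python3 - <<'E'
from h import *
L=np.arctan(24/73)
O=np.array([.513,-.2605,BZ+.016*np.sin(L)]); R=Rc(np.radians(-86.5),L); q=tool(R,1).as_quat()
gripper_to(.062,60)
movep(tcp(O,R,.11),q)
move_straight(tcp(O,R),q,.15); print("F before",F().round(2))
gripper_to(0.02,60); o=observe(); print(o["gripper_width"],o["grasp_force"],np.round(o["wrist_force"],2),np.round(o["eef_pos"],4),tcp(O,R).round(4))
move_straight(np.array(o["eef_pos"])+[0,0,.10],None,.2); print("lifted",F().round(2),np.round(observe()["torque"],3),observe()["gripper_width"])
Ru=Rc(np.radians(-90)); movep(tcp(S+[0,0,.06],Ru),tool(Ru,1).as_quat())
o=observe(); print(np.round(o["wrist_force"],2),o["eef_pos"],o["clock"])
for n in ["top","scene"]:
    c=camera(n); cv2.imwrite(f"pics/{n}1.png",c["frame"][130:360,100:430] if n=="scene" else c["frame"][130:360,100:430])
    P=cloud(c,np.ones((480,640),bool))
    s=(abs(P[:,0]-S[0])<.03)&(P[:,1]<S[1]-.05)&(P[:,1]>S[1]-.12)&(P[:,2]>.225)&(P[:,2]<.32); Q=P[s]
    if len(Q): print(n,len(Q),Q.min(0).round(3),Q.max(0).round(3)); k=Q[Q[:,2]>Q[:,2].max()-.012]; print(k.min(0).round(3),k.max(0).round(3))
    for k in ["crank","knob_grip"]:
        for x in place_of(c,k)[:1]: print(k,x["p"],x["point"],atz(c,x["point"],S[2]+.06+(.055 if k[0]=="k" else 0)).round(4))
E
```

```text
F before [-0.24 -0.04 -0.59]
0.030988285189136332 59.96004045009613 [-0.8  -0.26  6.18] [ 0.5137 -0.2622  0.0308] [ 0.5131 -0.2614  0.0298]
lifted [-0.42 -0.19 -2.88] [-0.184 -0.012 -0.002] 0.031131113142653235
[ 0.26 -0.63 -2.76] [0.55691988 0.05017558 0.21409237] 6.9583
top 245 [ 0.545 -0.041  0.235] [0.568 0.001 0.29 ]
[ 0.545 -0.041  0.278] [ 0.568 -0.018  0.29 ]
crank 0.77 [179.1, 234.8] [0.5598 0.0508 0.212 ]
knob_grip 0.6 [217.3, 232.7] [ 0.5591 -0.0286  0.267 ]
scene 206 [ 0.545 -0.043  0.236] [ 0.567 -0.001  0.29 ]
[ 0.546 -0.042  0.278] [ 0.567 -0.024  0.29 ]
crank 0.87 [270.7, 183.2] [0.5619 0.0346 0.212 ]
knob_grip 0.7 [318.2, 315.9] [ 0.3231 -0.6412  0.267 ]
```

```bash
cat >> h.py <<'E'
def probe(yaw,xy,z0=.182,fz=6,zmin=.150,step=.001):
    "lower crank at yaw; returns contact info. z are commanded crank-origin heights"
    R=Rc(np.radians(yaw)); q=tool(R,1).as_quat()
    move_straight(tcp([*xy,z0],R),q,.12); f0=F(); z=z0
    while z>zmin:
        z-=step; move_straight(tcp([*xy,z],R),None,.05); f=F()-f0
        if f[2]>fz: break
    o=observe(); e=np.array(o["eef_pos"])
    return z,e[2]-GZ,e[:2]-np.array(xy),f,o["clock"]
def show(y,r): print(y,"zc %.4f z %.4f"%r[:2],"dxy mm",(r[2]*1e3).round(2),"f",r[3].round(1),"t %.2f"%r[4])
E
python3 - <<'E'
from h import *
for y in (-90,-75,-105):
    r=probe(y,S[:2]); show(y,r)
    R=Rc(np.radians(y)); move_straight(tcp([*S[:2],.182],R),None,.15)
    if r[1]<.165: break
E
```

```text
-90 zc 0.1720 z 0.1728 dxy mm [ 0.4  -0.01] f [-1.6 -0.7  8.2] t 10.16
-75 zc 0.1720 z 0.1728 dxy mm [ 0.39 -0.  ] f [-1.6  0.1  9.8] t 13.32
-105 zc 0.1700 z 0.1706 dxy mm [-0.5   0.15] f [-6.2 -0.1 10.6] t 17.24
```

```bash
python3 - <<'E'
from h import *
xy=S[:2]+[-.0008,0]
for y in (-122,):
    r=probe(y,xy,z0=.174); show(y,r)
    o=observe(); print(np.round(o["torque"],2), o["gripper_width"])
E
```

```text
-122 zc 0.1520 z 0.1527 dxy mm [ 0.08 -0.01] f [-3.9  3.2  6.2] t 23.44
[0.33 0.73 0.01] 0.031032985705707852
```

```bash
python3 - <<'E'
from h import *
xy=S[:2]+[-.0008,0]; R=Rc(np.radians(-122)); f0=F()
for z in (.151,.150,.149):
    move_straight(tcp([*xy,z],R),None,.05); f=F(); print(z,observe()["eef_pos"][2]-GZ,f.round(1))
    if f[2]>25: break
gripper_to(.062)
o=observe(); e=np.array(o["eef_pos"]); print(e,o["gripper_width"])
move_straight(e+[0,0,.12],None,.25); pause(.1)
o=observe(); print(o["clock"])
for n in ["top","scene"]:
    c=camera(n); cv2.imwrite(f"pics/{n}2.png",cv2.resize(c["frame"][150:310,110:330],None,fx=3,fy=3))
    P=cloud(c,np.ones((480,640),bool))
    kc=S[:2]+.08*np.array([np.cos(np.radians(-122)),np.sin(np.radians(-122))])
    s=(np.linalg.norm(P[:,:2]-kc,axis=1)<.035)&(P[:,2]>.19)&(P[:,2]<.245); Q=P[s]
    if len(Q): k=Q[Q[:,2]>Q[:,2].max()-.008];print(n,len(Q),kc,"all",Q.min(0).round(3),Q.max(0).round(3),"top",k.min(0).round(3),k.max(0).round(3),len(k))
    s=(np.linalg.norm(P[:,:2]-S[:2],axis=1)<.03)&(P[:,2]>.165)&(P[:,2]<.21); Q=P[s]; print("hub",Q.min(0).round(3),Q.max(0).round(3),np.median(Q,0).round(4))
E
```

```text
0.151 0.15259880472288584 [-5.9  1.9 13.6]
0.15 0.1525442485940773 [-9.   0.9 20.5]
0.149 0.15249046851542775 [-11.8   1.3  28.1]
[0.55669409 0.05082452 0.15174146] 0.062115827188367376
25.3167
top 131 [ 0.51480646 -0.01684385] all [ 0.501 -0.035  0.197] [ 0.523 -0.011  0.223] top [ 0.501 -0.034  0.215] [ 0.521 -0.014  0.223] 99
hub [0.535 0.024 0.166] [0.578 0.068 0.193] [0.5539 0.0453 0.1858]
scene 121 [ 0.51480646 -0.01684385] all [ 0.499 -0.035  0.19 ] [ 0.52  -0.013  0.222] top [ 0.501 -0.034  0.215] [ 0.519 -0.016  0.222] 34
hub [0.547 0.025 0.165] [0.576 0.065 0.191] [0.5575 0.0361 0.1831]
```

View pics/scene2.png

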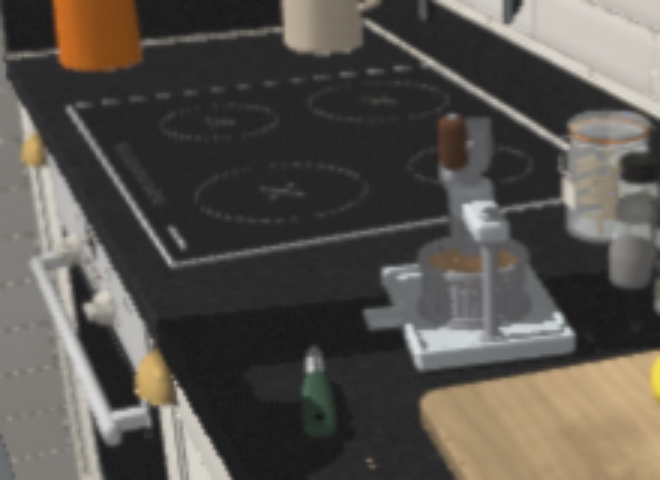

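The crop shows the crank seated on the square, with the knob at about (453,140), sagging slightly. The depth readings agree. Next I grip the knob, level the crank and wind.

```bash
cat > wind.py <<'E'
from h import *
C=np.array([.5567,.0508]); z0=.1525
def pt(a,dz,r=.080): a=np.radians(a); return np.array([*(C+r*np.array([np.cos(a),np.sin(a)])),z0+dz])
E
python3 - <<'E'
from wind import *
a0=-121.3; q=tool(Rc(np.radians(-122)),1).as_quat()
gripper_to(.050)
move_straight(pt(a0,.110,.0863),q,.3)
f0=F(); move_straight(pt(a0,.0302,.0863),q,.15); print("down",(F()-f0).round(1))
gripper_to(.01,40); o=observe(); print(o["gripper_width"],o["grasp_force"],F().round(1))
move_straight(pt(a0,.038),None,.1); print("level",F().round(1),observe()["clock"])
d=0; log=[]
while d<345:
    d+=15; a=a0+d
    move_straight(pt(a,.038+max(d-9,0)/360*.02),None,.15)
    f=F()-f0; t=f[:2]@[-np.sin(np.radians(a)),np.cos(np.radians(a))]; rr=f[:2]@[np.cos(np.radians(a)),np.sin(np.radians(a))]
    log.append((d,round(t,1),round(rr,1),round(f[2],1)))
    if abs(t)>20 or np.linalg.norm(f)>40: break
print(log); o=observe(); print(o["clock"],o["gripper_width"],o["grasp_force"])
E
```

```text
down [-0.  -0.4  0.8]
0.022562763725952936 39.12529402412474 [-0.3  0.4  1.6]
level [-2.3 -2.3 -0.5] 27.4167
[(15, np.float64(-0.5), np.float64(4.9), np.float64(1.7)), (30, np.float64(-0.4), np.float64(4.6), np.float64(1.1)), (45, np.float64(-0.4), np.float64(3.7), np.float64(2.2)), (60, np.float64(-0.5), np.float64(1.4), np.float64(5.9)), (75, np.float64(-1.4), np.float64(-0.6), np.float64(7.2)), (90, np.float64(-1.7), np.float64(0.1), np.float64(9.5)), (105, np.float64(-0.0), np.float64(0.3), np.float64(8.3)), (120, np.float64(-1.2), np.float64(1.4), np.float64(8.3)), (135, np.float64(-1.3), np.float64(0.8), np.float64(6.2)), (150, np.float64(-0.4), np.float64(1.9), np.float64(6.6)), (165, np.float64(0.4), np.float64(2.4), np.float64(5.6)), (180, np.float64(-1.0), np.float64(3.4), np.float64(7.1)), (195, np.float64(-0.2), np.float64(2.7), np.float64(7.5)), (210, np.float64(-0.4), np.float64(4.8), np.float64(8.8)), (225, np.float64(0.1), np.float64(6.4), np.float64(9.8)), (240, np.float64(-0.8), np.float64(6.8), np.float64(11.3)), (255, np.float64(0.8), np.float64(6.4), np.float64(12.7)), (270, np.float64(-0.3), np.float64(6.6), np.float64(12.7)), (285, np.float64(-0.8), np.float64(5.2), np.float64(13.4)), (300, np.float64(-0.7), np.float64(5.2), np.float64(11.3)), (315, np.float64(-0.0), np.float64(4.0), np.float64(10.7)), (330, np.float64(0.1), np.float64(4.2), np.float64(8.4)), (345, np.float64(0.4), np.float64(3.1), np.float64(7.1))]
34.125 0.022106311061076345 40.35916276741773
```

```bash
python3 - <<'E'
from wind import *
c=camera("scene"); cv2.imwrite("pics/scene3.png",cv2.resize(c["frame"][150:310,180:340],None,fx=3.6,fy=3.6))
P=cloud(c,np.ones((480,640),bool)); s=(np.linalg.norm(P[:,:2]-S[:2],axis=1)<.025)&(P[:,2]>.14)&(P[:,2]<.225); Q=P[s]; print("hub scene",len(Q),Q.min(0).round(3),Q.max(0).round(3))
c=camera("top"); 
P=cloud(c,np.ones((480,640),bool)); s=(np.linalg.norm(P[:,:2]-S[:2],axis=1)<.025)&(P[:,2]>.14)&(P[:,2]<.225); Q=P[s]; print("hub",len(Q),Q.min(0).round(3) if len(Q) else 0,Q.max(0).round(3) if len(Q) else 0)
E
```

```text
hub scene 245 [0.536 0.027 0.14 ] [0.575 0.058 0.209]
hub 0 0 0
```

View pics/scene3.png

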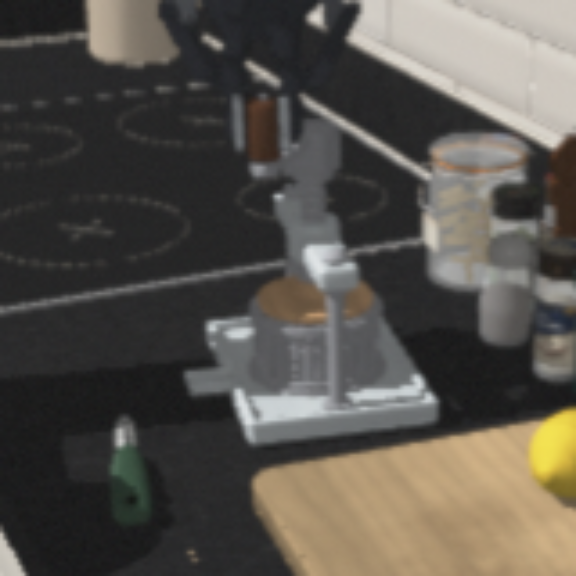

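The picture shows the plate risen to the cage rim at (315,300) and the knob held at (262,130), so the winding works. I continue in fine steps until the stop is felt.

```bash
python3 - <<'E'
from wind import *
a0=-121.3; d=345; log=[]; f0=np.zeros(3)
while d<580:
    d+=5; a=a0+d
    move_straight(pt(a,.038+max(d-9,0)/360*.02),None,.1)
    f=F(); t=f[:2]@[-np.sin(np.radians(a)),np.cos(np.radians(a))]; rr=f[:2]@[np.cos(np.radians(a)),np.sin(np.radians(a))]
    log.append((d,round(float(t),1),round(float(rr),1),round(float(f[2]),1)))
    if abs(t)>14 or np.linalg.norm(f)>45: break
print(log); o=observe(); e=np.array(o["eef_pos"]); print(o["clock"],o["gripper_width"],o["grasp_force"],e-pt(a,.038+max(d-9,0)/360*.02),np.degrees(np.arctan2(*(e[:2]-C)[::-1])),np.linalg.norm(e[:2]-C))
E
```

```text
[(350, -0.3, 2.7, 6.7), (355, -1.0, 2.5, 5.3), (360, -1.7, 2.1, 6.0), (365, -2.4, 1.2, 5.8), (370, -1.1, 1.1, 6.1), (375, -0.4, 2.3, 5.6), (380, -2.2, 1.0, 5.1), (385, -0.9, 1.4, 5.3), (390, -2.5, 1.5, 5.4), (395, -4.6, 0.6, 6.5), (400, -10.5, 2.6, 8.9), (405, -16.8, 3.3, 12.2)]
37.225 0.022258620716002424 43.33474755752832 [-0.00729426 -0.00090692 -0.00097592] -81.57033748975377 0.07948960659871267
```

```bash
python3 - <<'E'
from wind import *
pause(.2); o=observe(); print(F().round(1),o["eef_pos"])
e=np.array(o["eef_pos"]); 
move_straight(pt(-82.2,e[2]-z0),None,.1); print("relaxed",F().round(1))
gripper_to(.050); e=np.array(observe()["eef_pos"]); move_straight(e+[0,0,.12],None,.3)
move_straight(e+[-.02,.18,.12],None,.4)   # out of the cameras' way
pause(.1)
for n in ["top","scene"]:
    c=camera(n); cv2.imwrite(f"pics/{n}4.png",cv2.resize(c["frame"][150:310,110:330],None,fx=3,fy=3))
    P=cloud(c,np.ones((480,640),bool)); P=P[(np.linalg.norm(P[:,:2]-C,axis=1)<.115)]
    kn=P[(P[:,1]<C[1]-.055)&(P[:,2]>.195)&(P[:,2]<.27)]; k=kn[kn[:,2]>kn[:,2].max()-.008]; print(n,"knob top",k.min(0).round(3),k.max(0).round(3),len(k))
    Q=P[(np.linalg.norm(P[:,:2]-C,axis=1)<.028)&(P[:,2]>.18)&(P[:,2]<.24)]; print("hub",len(Q),Q.min(0).round(3),Q.max(0).round(3))
print(observe()["clock"])
E
```

```text
[-15.4  -6.9  12.1] [ 0.56830995 -0.02779478  0.21157374]
relaxed [-7.8 -3.1  8.6]
top knob top [ 0.55  -0.041  0.243] [ 0.57 -0.02  0.25] 103
hub 389 [0.539 0.023 0.18 ] [0.574 0.066 0.212]
scene knob top [ 0.549 -0.043  0.242] [ 0.568 -0.022  0.25 ] 35
hub 178 [0.539 0.024 0.18 ] [0.573 0.065 0.211]
39.4083
```

View pics/top4.png

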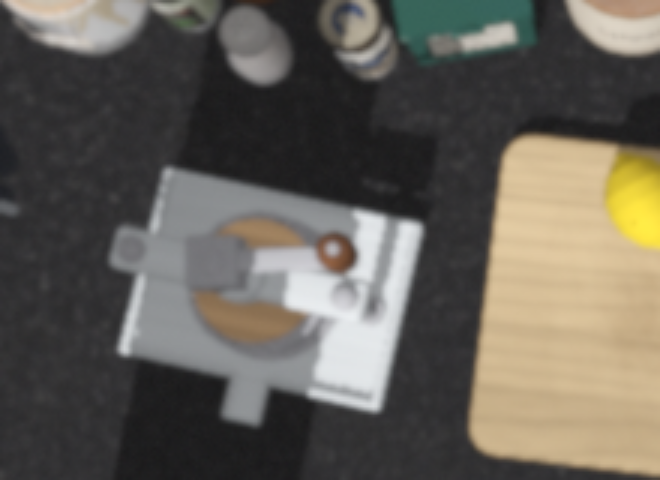

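The top crop shows the crank on the raised screw, hub at (218,262) and knob at (337,252), with the plate up in the cage. Next I grip the hub, lift it off and place it.

```bash
python3 - <<'E'
from wind import *
G=.006; R=Rc(np.radians(-87)); q=tool(R,1).as_quat(); H=np.array([*C,.174])
gripper_to(.062)
movep(tcp(H,R,.13),q); f0=F()
move_straight(tcp(H,R,G),q,.15); print("down",(F()-f0).round(1))
gripper_to(.02,60); o=observe(); print(o["gripper_width"],o["grasp_force"],F().round(1),np.round(o["eef_pos"],4))
for dz in (.01,.03,.07,.1):
    move_straight(tcp(H+[0,0,dz],R,G),None,.15); print(dz,(F()-f0).round(1))
pause(.1); o=observe(); print(o["gripper_width"],o["clock"])
c=camera("scene"); cv2.imwrite("pics/scene5.png",cv2.resize(c["frame"][110:310,180:380],None,fx=2.8,fy=2.8))
P=cloud(c,np.ones((480,640),bool)); P=P[(np.linalg.norm(P[:,:2]-C-[0,-.08],axis=1)<.03)&(P[:,2]>.29)&(P[:,2]<.38)]; print("knob",P.min(0).round(3),P.max(0).round(3),len(P))
E
```

```text
down [-0.6  0.3  0.4]
0.0309146897709508 59.25137354530101 [-5.2  1.6  8.3] [0.5556 0.0509 0.1811]
0.01 [-3.2  0.1  3.4]
0.03 [ 0.2  0.7 -1.6]
0.07 [ 0.5 -0.8 -3.1]
0.1 [ 0.2 -0.5 -1.9]
0.030987859065474768 43.2167
knob [ 0.549 -0.044  0.294] [ 0.57  -0.004  0.348] 234
```

View pics/scene5.png

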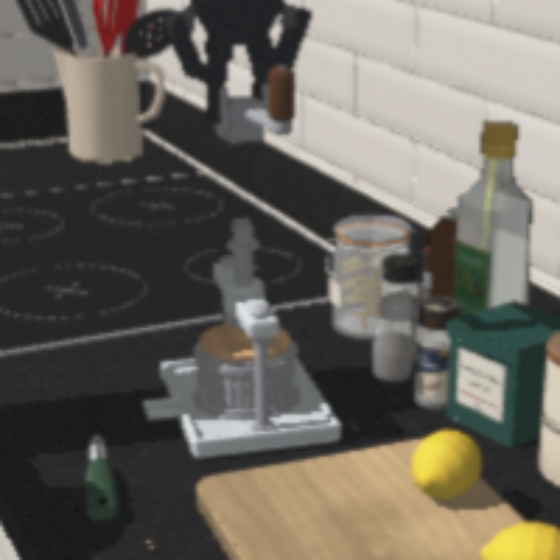

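The crank hangs clear of the press, knob at (281,95), and the plate is up at (245,345). Now I place it.

```bash
python3 - <<'E'
from wind import *
G=.006; L=np.arctan(24/73); R=Rc(np.radians(-88),L); q=tool(R,1).as_quat()
O=np.array([.508,-.2605,BZ+.016*np.sin(L)])
movep(tcp(O+[0,0,.10],R,G),q); move_straight(tcp(O+[0,0,.012],R,G),None,.15); pause(.1); f0=F(); z=.012
while z>-.006:
    z-=.001; move_straight(tcp(O+[0,0,z],R,G),None,.04); f=F()-f0
    if f[2]>4: break
print("touch",z,f.round(1)); pause(.15); print((F()-f0).round(1))
gripper_to(.062); pause(.1); e=np.array(observe()["eef_pos"])
move_straight(e+R.apply([0,0,.10]),None,.15); move_straight(e+R.apply([0,0,.10])+[-.05,-.05,.15],None,.3); pause(.2)
c=camera("scene"); cv2.imwrite("pics/scene6.png",cv2.resize(c["frame"][180:380,220:460],None,fx=2.8,fy=2.8))
for n in ["scene","top"]:
    c=camera(n); P=cloud(c,np.ones((480,640),bool)); B=P[(P[:,0]>.4)&(P[:,0]<.54)&(P[:,1]>-.46)&(P[:,1]<-.1)&(P[:,2]>.03)&(P[:,2]<.12)]; print(n,len(B),B.min(0).round(3),B.max(0).round(3))
print(observe()["clock"])
E
```

```text
touch 0.0029999999999999966 [0.4 0.9 7.1]
[0.9 1.5 8.8]
scene 694 [ 0.49  -0.367  0.03 ] [ 0.525 -0.244  0.079]
top 636 [ 0.494 -0.367  0.03 ] [ 0.525 -0.244  0.079]
50.2083
```

View pics/scene6.png

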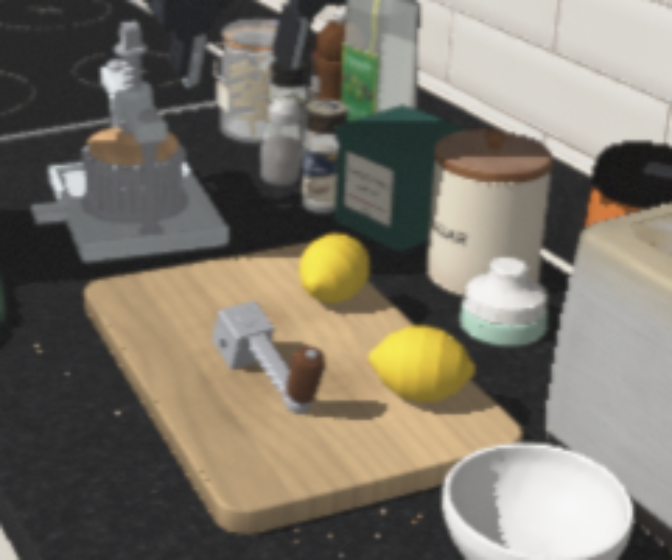

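The crank rests released on the board, hub at (245,335) and knob at (306,375). The plate is up and the lemons are where they were.

```bash
python3 -c "
from bench import *
print(job_done())"
```

```text
the job is handed in; nothing more can be done
None
```

I handed the job in at about 50 s: the plate was wound up until the stop was felt, the crank is back on the chopping board and released, and the last picture shows nothing else moved; no verdict was shown.

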